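Square the plinth block and stand it in the gluing cradle

ROBOT

A 6-joint arm with a two-finger parallel gripper is mounted at the origin on the work surface. World frame = base frame: x ahead of the robot, y to its left, z up, the work surface at z = 0. Lengths are in m, angles in rad, forces in N, time in s.
With the tool pointing down it reaches from about 0.35 to 0.775 m from the base axis. Payload 7.3 kg.
Tool frame: the origin (TCP) lies at the very end of the fingers, on their centre line; the grasp point (between the pads) lies 19 mm behind it; z points along the fingers, y is the line along which they close (so a half turn about z gives the same grasp; the last joint's range is limited). The gripper opens to 92 mm and grips with 3 to 60 N. Pads are 19 mm wide; open, the fingers measure 130 mm over their backs; the gripper's body (75 mm by 190 mm) begins 47 mm behind the grasp point.
Start: joints at [-1.396, 0.342, 1.524, -0, 1.275, -0.146], TCP at [0.166, -0.498, 0.227] pointing down, gripper open.
Joint ranges: [-2.53, 2.53], [-0.77, 2.02], [0.04, 2.7], [-1, 4.14], [0.28, 2.66], [-3.11, 3.11]. Speed limits (rad/s): [2.57, 2.57, 3.14, 3.14, 3.14, 3.14].

INTERFACE

Orientations are given as [roll, pitch, yaw] about the fixed x, y, z axes, in that order (R = Rz(yaw) Ry(pitch) Rx(roll)).
In Python, from cell import observe, read_camera, get_calibration, hand_in, search_frame gives the robot as it stands.
- The arm moves only by the tool step_arm, never from a script. Its argument "commands" is a list of rows, each an object with "translation": the shift along the tool's x, y, z in mm, a list of three; "roll": the turn about the tool's z in rad. In form: [{"translation": [x, y, z], "roll": roll}, ...]. A call has 1 to 20 rows; each row shifts and turns the commanded pose from where the row before left it, along the tool's axes as they then stand; what a row does not reach is not made up. A row lasts 1/12 s, in which the tool goes at most 41.7 mm and 7.16 degrees, less where a joint would pass 70% of its speed; a pose out of reach is approached as far as the arm can. A call is refused whole if a number of a shift passes 41.7 or a number of a turn 0.125, either way. A call with a gripper value outside its range is refused whole. "fingers" is the opening, from 0 (shut) to 1 (fully open), set as the call begins (left out, the last holds). The fingers move at their own pace and stop on an object; "grip_force" is the grip in N (left out, the last holds). Time passes only in rows, so rows that do not move let the fingers close. It gives the time, the measured TCP pose, the force, the opening and the grip force at its end, in the units of the state.
- observe(): the state, without advancing time (a new reading comes with each control period).
- read_camera(name): name is "side" or "top"; returns the picture (420x560x3 uint8, red, green, blue); there is no depth.
- get_calibration(name): a dict with "camera_matrix" (3x3 intrinsics, pixels), "world_from_camera" (4x4, takes a point from camera to world coordinates). Camera axes: x right, y up, looking along -z (the intrinsics and any distortion apply to the point x, -y, -z); pixel columns grow to the right and rows downward; lengths in m; the calibration is good to about 2 mm. A picture is of the moment at which its call begins. get_calibration takes no time and is no camera call.
- hand_in(): hands the job in; it is judged then, once.
Trained networks look in the newest picture that a camera, given by its name, has taken for a name from the list of things; names that differ only in an ending like _2 or _b are one class to them, and where a whole thing is asked for, a point or a joint stands for the part that bears it (a point fixed in the world has none). Each returns a list of dicts, best first, with "confidence" (0 to 1); they miss things now and then, are a little off and sometimes report something else, mostly with a low value. They report only what shows in the picture. A call takes as long as a camera call. They do not tell look-alikes from the thing itself.
- search_frame(camera, name): "at" ([x, y, z] in m, in world coordinates, good to about 4 mm: the middle of the surface that is visible of it).
The state is a dict: "time": time; "qpos": joint angles; "qvel": joint speeds; "joint_efforts": joint torques, N m; "tool_pos": TCP position; "tool_rot": TCP orientation; "contact_force": force on the tool from outside, world axes, zero at the start; "torque": the same for the moment, N m; "opening": finger opening in m; "grip_force": force on a finger pad.
Only numpy, scipy, OpenCV 4.12 (cv2) and the standard library are available. Lean on these libraries where they do the work, as an engineer would, in place of code of your own. Each camera call takes 0.05 s, during which the arm holds its last target. There are 200 camera calls.

TASK

Take the upright wooden plinth block out of the small open cardboard box and square it in the corner of the low fenced board: standing upright, a long side snug against the long fence and an end snug against the short fence, let go of there. Then take it again by its two ends and stand it in the gluing cradle, in the middle of its length, centred between the two cheeks and parallel to them, and let go. Do not drop or topple the block, and leave the bowl, phone, glue bottle and wood offcut where they are.

Things in the scene. Friction and masses are not known exactly. Their poses are not given: they have to be found in the camera images.
- plinth_mid (a point): Centre of the loose plinth block: plain mid-brown wood, 62 mm along its x (long sides), 44 mm along its y (ends), 80 mm tall (z), about 0.15 kg, the same after a half turn. It starts upright on the box's floor, its x roughly along the box's x; the box walls stand too close to its ends for fingers, so there it is taken across its 44 mm, by its long sides.
- carton: Open-topped brown cardboard box, fixed, 86 mm (its x) by 160 mm (its y) by 70 mm high, walls and floor 4 mm; inside 78 by 152 mm. Origin at the centre of its underside, on the table; z up.
- squarer: Squaring board, fixed: plywood base 180 (x) x 150 (y) x 10 mm, origin at the centre of its underside, z up. Two straight brown wood fences, 14 mm thick, rise 16 mm above the base: the long one along the board's x near its +y edge (inner face at y = +55 mm, 170 mm long), the short one along y near its +x edge (inner face at x = +70 mm, 70 mm long, from the corner).
- corner (a point): Inner corner where the two fence faces meet, on the top of the squaring board's base, 10 mm above the table; axes as the board's. A block squared with a long side on the long fence and an end on the short one has its centre at x = -31, y = -22, z = +40 mm from this point and its x along the board's x; it can be gripped above the fences either way.
- cradle: Gluing cradle, fixed: plywood base 170 (x) x 110 (y) x 12 mm, origin at the centre of its underside, z up, with two upright pale wood cheeks 100 mm long in x, 12 mm thick, 72 mm tall above the base, inner faces at y = -30 and +30 mm; open above and at both x ends.
- cradle_floor (a point): Centre of the gluing cradle, on the top of its base (12 mm above the table); axes as the cradle's. The block stands with its x along this x, its centre 40 mm above this point; the gaps to the cheeks (8 mm each) are too narrow for fingers, so it is held there by its two ends.
- bowl_rim (a point): Centre of the mouth of a white china bowl, 124 mm across, 55 mm high. Bystander.
- phone: Black phone lying flat, 150 (x) x 72 x 9 mm, origin under its centre. Bystander.
- glue: White glue bottle, 48 mm across, 115 mm high, origin at the centre of its underside. Bystander.
- offcut: Pale wood offcut lying flat, 120 (x) x 34 x 18 mm, origin under its centre. Bystander.
There are look-alikes about, which are no part of the job. What is shaped like the cradle but blue or turquoise is not meant. What is shaped like the part that bears plinth_mid but purple is not meant.

How it is judged:
On the way:
1. the block stands on the squaring board, snug against both fences (within 2.5 mm and 2 degrees), let go (x of plinth_mid in the frame of corner between -0.0335 and -0.0285 m and y of plinth_mid in the frame of corner between -0.0245 and -0.0195 m and z of plinth_mid in the frame of corner between 0.036 and 0.043 m and angle between the x axis of plinth_mid and the x axis of corner, either way round below 0.035 rad and angle between plinth_mid's own z axis and vertical below 0.05 rad and contact force between the fingers and plinth below 0.2 N and linear speed of plinth below 0.02 m/s), for 0.2 s.
At the end, for the whole second after the job is handed in: The block stands upright on the cradle's base, within 10 mm of the middle of its length, within 5 mm of midway between the cheeks, parallel to them within 4 degrees, released and at rest (x of plinth_mid in the frame of cradle_floor between -0.01 and 0.01 m and y of plinth_mid in the frame of cradle_floor between -0.005 and 0.005 m and z of plinth_mid in the frame of cradle_floor between 0.036 and 0.043 m and angle between the x axis of plinth_mid and the x axis of cradle_floor, either way round below 0.07 rad and angle between plinth_mid's own z axis and vertical below 0.05 rad and linear speed of plinth below 0.01 m/s and contact force between the arm and plinth below 0.1 N); the robot touches nothing.
It fails at once if the bowl, phone, glue bottle or offcut was disturbed (moved over 25 mm) (distance of any of bowl_rim, phone, glue, offcut from where it was at the start of the episode above 0.025 m).
It fails at once if the block was toppled or tilted over 30 degrees (angle between plinth_mid's own z axis and vertical above 0.52 rad).
It fails at once if the block was dropped (falling free faster than 0.6 m/s, about 2 cm) (linear speed of plinth above 0.6 m/s and contact force between the fingers and plinth below 0.1 N).
It also fails if it takes over 54 s, if anything falls off the work surface, if the arm or the gripper's body presses on something with over 40 N, if the wrist force passes 120 N, or if a joint passes its speed limit or range.

## Working session

There is one attempt and no reset: what is moved stays moved. The work goes in short steps, Python scripts to look and compute and a tool call to move; the robot and the scene stay as the last step left them, time stands still between calls to the robot, and variables do not carry over. Pictures are saved under pics/ and viewed, at most 10 in all, crops included, and the job is handed in when it is done.

Besides the shell and the picture viewer there is one more tool, called after "Request:" as name(argument=value, ...) on one line, values as JSON. step_arm: Moves the arm, as the interface text tells. Its arguments: {"type":"object","properties":{"commands":{"type":"array"},"fingers":{"type":"number"},"grip_force":{"type":"number"}},"required":["commands"]}

```bash
mkdir -p pics; ls
cat > h.py <<'E'
import numpy as np, cv2
from cell import *
def snap(n,f):
    im=read_camera(n); cv2.imwrite('pics/'+f,cv2.cvtColor(im,cv2.COLOR_RGB2BGR)); return im
def proj(n,P):
    c=get_calibration(n); T=np.linalg.inv(c['world_from_camera']); p=T[:3,:3]@np.asarray(P,float)+T[:3,3]
    q=np.array(c['camera_matrix'])@np.array([p[0],-p[1],-p[2]]); return q[:2]/q[2]
def ray(n,uv,z):
    c=get_calibration(n); T=np.array(c['world_from_camera']); d=np.linalg.inv(c['camera_matrix'])@np.array([uv[0],uv[1],1.])
    d=T[:3,:3]@(d*[1,-1,-1]); o=T[:3,3]; return o+d*(z-o[2])/d[2]
E
python3 - <<'E'
from h import *
np.set_printoptions(precision=3,suppress=True)
s=observe();print(s)
for n in('top','side'):
    snap(n,n+'0.png');c=get_calibration(n);print(n,c)
    for k in['plinth_mid','carton','squarer','cradle','bowl_rim','phone','glue','offcut']:
        for d in search_frame(n,k)[:3]:
            if d['confidence']>.2: print(k,np.round(d['at'],3),round(d['confidence'],2),np.round(proj(n,d['at'])))
E
```

```text
pics
{'time': 0.0, 'qpos': array([-1.396,  0.343,  1.525, -0.   ,  1.275, -0.146]), 'qvel': array([-0.003, -0.   , -0.001, -0.001,  0.   ,  0.   ]), 'joint_efforts': array([ -0.001, -43.124, -24.422,   0.071,   0.056,  -0.   ]), 'tool_pos': array([ 0.165, -0.498,  0.226]), 'tool_rot': array([-3.14 , -0.   ,  0.321]), 'contact_force': array([ 0.243, -0.007,  0.364]), 'torque': array([ 0.053, -0.01 ,  0.056]), 'grip_force': 0.0, 'opening': 0.09201482751986759}
top {'camera_matrix': array([[528.554,   0.   , 275.755],
       [  0.   , 528.554, 211.082],
       [  0.   ,   0.   ,   1.   ]]), 'world_from_camera': array([[ 0.023,  0.986, -0.166,  0.221],
       [-1.   ,  0.026,  0.015,  0.034],
       [ 0.019,  0.165,  0.986,  1.678],
       [ 0.   ,  0.   ,  0.   ,  1.   ]])}
plinth_mid [ 0.58  -0.323  0.078] 0.76 [383. 185.]
plinth_mid [ 0.457 -0.285  0.086] 0.74 [372. 224.]
carton [ 0.466 -0.313  0.011] 0.6 [376. 224.]
squarer [ 0.563 -0.037  0.01 ] 0.93 [290. 193.]
cradle [0.423 0.291 0.014] 0.88 [186. 233.]
cradle [0.197 0.353 0.011] 0.61 [162. 305.]
cradle [0.73  0.395 0.013] 0.6 [15
[... 407 characters left out ...]
  0.799,  1.116],
       [-0.025,  0.826,  0.563,  0.832],
       [ 0.   ,  0.   ,  0.   ,  1.   ]])}
plinth_mid [ 0.583 -0.301  0.058] 0.9 [273. 151.]
plinth_mid [ 0.465 -0.27   0.078] 0.84 [306. 154.]
plinth_mid [0.666 0.251 0.061] 0.23 [186. 249.]
carton [ 0.46  -0.217  0.048] 0.91 [304. 170.]
squarer [ 0.567 -0.024  0.012] 0.8 [256. 209.]
cradle [0.724 0.424 0.03 ] 0.78 [134. 303.]
cradle [0.196 0.388 0.026] 0.68 [370. 332.]
cradle [0.417 0.328 0.029] 0.55 [275. 295.]
bowl_rim [ 0.722 -0.235  0.037] 0.6 [228. 162.]
phone [0.741 0.004 0.01 ] 0.97 [197. 208.]
glue [0.666 0.25  0.063] 0.88 [186. 248.]
offcut [0.364 0.023 0.02 ] 0.88 [321. 224.]
offcut [ 0.459 -0.219  0.048] 0.69 [305. 169.]
```

Run:
```python
import cv2
a=cv2.imread('pics/top0.png')[120:330,120:420]
cv2.imwrite('pics/top0c.png',cv2.resize(a,(800,560),interpolation=cv2.INTER_CUBIC))
a=cv2.imread('pics/side0.png')[100:370,80:440]
cv2.imwrite('pics/side0c.png',cv2.resize(a,(800,600),interpolation=cv2.INTER_CUBIC))
```

```text
(no output)
```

View pics/top0c.png

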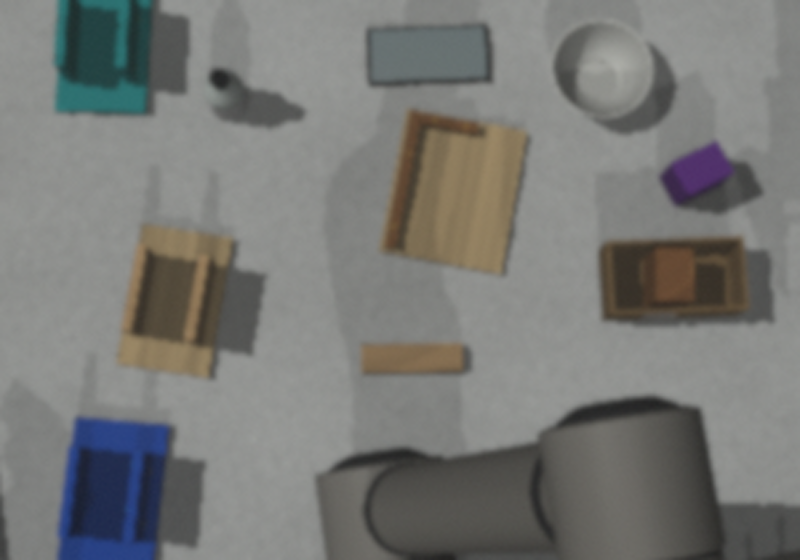

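View pics/side0c.png

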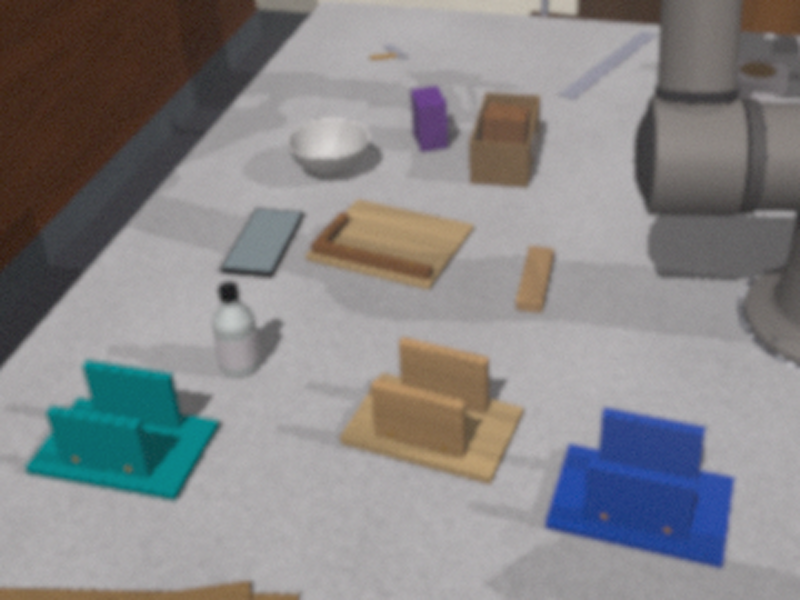

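The wooden block sits in the carton at about (673,275) in the top crop. The true squarer has its corner at about (413,120), and the pale cradle is at about (178,300). I'll ignore the purple block and the teal and blue cradles. Next I'll fit each pose by edge matching in both cameras.

```bash
cat > fit.py <<'E'
from h import *
from scipy.ndimage import map_coordinates
from scipy.optimize import minimize
def rect(x0,x1,y0,y1,z):
    c=[(x0,y0,z),(x1,y0,z),(x1,y1,z),(x0,y1,z)]; return [(c[i],c[(i+1)%4]) for i in range(4)]
M=dict(squarer=rect(-.09,.09,-.075,.075,.01)+rect(-.085,.085,.055,.069,.026)+rect(.07,.084,-.015,.055,.026),
 cradle=rect(-.085,.085,-.055,.055,.012)+rect(-.05,.05,.03,.042,.084)+rect(-.05,.05,-.042,-.03,.084),
 carton=rect(-.043,.043,-.08,.08,.07)+rect(-.039,.039,-.076,.076,.07),
 block=rect(-.031,.031,-.022,.022,.08))
def grads(n,f=None):
    im=cv2.imread(f) if f else cv2.cvtColor(read_camera(n),cv2.COLOR_RGB2BGR)
    im=cv2.GaussianBlur(im.astype(np.float32),(0,0),0.8)
    gx=cv2.Sobel(im,-1,1,0)/8; gy=cv2.Sobel(im,-1,0,1)/8
    return gx,gy
def score(p,model,G,z0=0):
    c,s=np.cos(p[2]),np.sin(p[2]); t=0; R=np.array([[c,-s,0],[s,c,0],[0,0,1]])
    for n,(gx,gy) in G.items():
        for a,b in model:
            P=[R@np.array(q)+[p[0],p[1],z0] for q in(a,b)]
            u,v=proj(n,P[0]),proj(n,P[1]); d=v-u; L=np.hypot(*d); nn=np.array([-d[1],d[0]])/L
            w=u+np.linspace(.05,.95,max(8,int(L*1.5)))[:,None]*d
            g=sum(abs(map_coordinates(gx[...,k],[w[:,1],w[:,0]],order=1)*nn[0]+map_coordinates(gy[...,k],[w[:,1],w[:,0]],order=1)*nn[1]) for k in range(3))
            t+=np.minimum(g,40).mean()*np.sqrt(L)
    return -t
def fit(name,p0,G,z0=0,rng=.012,yr=.12):
    best=min(((score((p0[0]+a,p0[1]+b,p0[2]+c),M[name],G,z0),p0[0]+a,p0[1]+b,p0[2]+c) for a in np.arange(-rng,rng+.001,.004) for b in np.arange(-rng,rng+.001,.004) for c in np.linspace(-yr,yr,5)))[1:]
    S=np.array([1,1,10.])
    r=minimize(lambda q:score(q*S,M[name],G,z0),np.array(best)/S,method='Nelder-Mead',options=dict(initial_simplex=np.array(best)/S+np.array([[0,0,0],[.003,0,0],[0,.003,0],[0,0,.004]]),xatol=1e-5))
    return np.round(r.x*S,4),round(r.fun,1)
E
python3 - <<'E'
from fit import *
T={'top':grads('top','pics/top0.png')};S={'side':grads('side','pics/side0.png')}
for k,p,z in(('squarer',(.563,-.03,-.19),0),('cradle',(.42,.295,-.17),0),('carton',(.46,-.28,0),0),('block',(.46,-.28,0),.004)):
    for G in(T,S,{**T,**S}): print(k,list(G),*fit(k,p,G,z,.02))
E
```

```text
Traceback (most recent call last):
  File "fit.py", line 26, in fit
    best=min(((score((p0[0]+a,p0[1]+b,p0[2]+c),M[name],G,z0),p0[0]+a,p0[1]+b,p0[2]+c) for a in np.arange(-rng,rng+.001,.004) for b in np.arange(-rng,rng+.001,.004) for c in np.linspace(-yr,yr,5)))[1:]
         ~~~^^^^^^^^^^^^^^^^^^^^^^^^^^^^^^^^^^^^^^^^^^^^^^^^^^^^^^^^^^^^^^^^^^^^^^^^^^^^^^^^^^^^^^^^^^^^^^^^^^^^^^^^^^^^^^^^^^^^^^^^^^^^^^^^^^^^^^^^^^^^^^^^^^^^^^^^^^^^^^^^^^^^^^^^^^^^^^^^^^^^^^^^
  File "fit.py", line 26, in <genexpr>
    best=min(((score((p0[0]+a,p0[1]+b,p0[2]+c),M[name],G,z0),p0[0]+a,p0[1]+b,p0[2]+c) for a in np.arange(-rng,rng+.001,.004) for b in np.arange(-rng,rng+.001,.004) for c in np.linspace(-yr,yr,5)))[1:]
               ~~~~~^^^^^^^^^^^^^^^^^^^^^^^^^^^^^^^^^^^^^^^^
  File "fit.py", line 20, in score
    u,v=proj(n,P[0]),proj(n,P[1]); d=v-u; L=np.hypot(*d); nn=np.array([-d[1],d[0]])/L
                     ~~~~^^^^^^^^
  File "h.py", line 6, in proj
    c=get_calibration(n); T=np.linalg.inv(c['world_from_camera']); p=T[:3,:3]@np.asarray(P,float)+T[:3,3]
ValueError: time passes only in moves, steps and waits
```

```bash
sed -i 's/c=get_calibration(n)/c=cal(n)/' h.py; sed -i '2a import functools\ncal=functools.lru_cache(None)(get_calibration)' h.py
cat > f1.py <<'E'
from fit import *
T={'top':grads('top','pics/top0.png')};S={'side':grads('side','pics/side0.png')}
for k,p,z in(('squarer',(.563,-.03,-.19),0),('cradle',(.42,.295,-.17),0),('carton',(.46,-.28,0),0),('block',(.46,-.28,0),.004)):
    for G in(T,S,{**T,**S}): print(k,list(G),*fit(k,p,G,z,.02))
E
time python3 f1.py; python3 -c "
from h import *; print(observe()['time'])"
```

```text
squarer ['top'] [ 0.5642 -0.0414 -0.1707] -1752.1
squarer ['side'] [ 0.5737 -0.0419 -0.146 ] -1416.8
squarer ['top', 'side'] [ 0.5639 -0.0411 -0.1657] -3110.7
cradle ['top'] [ 0.4216  0.2826 -0.1263] -1369.3
cradle ['side'] [ 0.4264  0.3043 -0.1392] -1339.6
cradle ['top', 'side'] [ 0.4253  0.2938 -0.1325] -2557.1
carton ['top'] [ 0.4645 -0.2829  0.0588] -1209.2
carton ['side'] [ 0.4639 -0.2967  0.0421] -1066.1
carton ['top', 'side'] [ 0.4636 -0.2835  0.0412] -2155.2
block ['top'] [ 0.4674 -0.2878  0.0516] -338.9
block ['side'] [ 0.4677 -0.2834 -0.0161] -198.2
block ['top', 'side'] [ 0.4674 -0.2875  0.047 ] -529.2
0.9
real	0m8.645s
user	0m9.141s
sys	0m0.059s
```

```bash
cat > ov.py <<'E'
from fit import *
def overlay(items,crops,out,files):
    ims=[]
    for n,(r0,r1,c0,c1) in crops:
        im=cv2.imread(files[n]); f=5
        im=cv2.resize(im,None,fx=f,fy=f,interpolation=cv2.INTER_CUBIC)
        for name,p,z0 in items:
            c,s=np.cos(p[2]),np.sin(p[2]);R=np.array([[c,-s,0],[s,c,0],[0,0,1]])
            for a,b in M[name]:
                u,v=[((proj(n,R@np.array(q)+[p[0],p[1],z0])+.5)*f-.5).astype(int) for q in(a,b)]
                cv2.line(im,tuple(map(int,u)),tuple(map(int,v)),(0,255,0),1,cv2.LINE_AA)
        ims.append(cv2.resize(im[r0*f:r1*f,c0*f:c1*f],(400,300)))
    cv2.imwrite(out,np.vstack([np.hstack(ims[:2]),np.hstack(ims[2:])]))
E
python3 - <<'E'
from ov import *
it=[('squarer',(.5639,-.0411,-.1657),0),('cradle',(.4253,.2938,-.1325),0),('carton',(.4636,-.2835,.0412),0),('block',(.4674,-.2875,.047),.004)]
overlay(it,[('top',(155,230,250,350)),('top',(195,270,150,250)),('top',(195,255,335,415)),('side',(240,330,220,340))],'pics/ov1.png',dict(top='pics/top0.png',side='pics/side0.png'))
E
```

```text
(no output)
```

View pics/ov1.png

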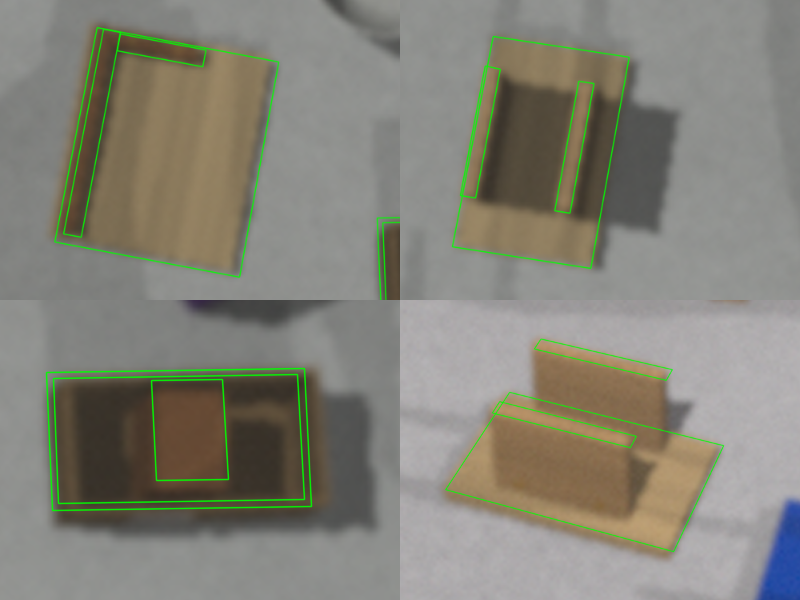

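The overlays fit well: the squarer and cradle are within about 1.5 mm. The carton sits nearer y = -0.287, so the block is about centred in it. Now I'll move above the block.

Request:
step_arm(commands=[{"translation": [0, 0, 0], "roll": 0.0913}, {"translation": [0, 0, 0], "roll": 0.0913}, {"translation": [0, 0, 0], "roll": 0.0913}, {"translation": [26, -16.3, 0], "roll": 0}, {"translation": [26, -16.3, 0], "roll": 0}, {"translation": [26, -16.3, 0], "roll": 0}, {"translation": [26, -16.3, 0], "roll": 0}, {"translation": [26, -16.3, 0], "roll": 0}, {"translation": [26, -16.3, 0], "roll": 0}, {"translation": [26, -16.3, 0], "roll": 0}, {"translation": [26, -16.3, 0], "roll": 0}, {"translation": [26, -16.3, 0], "roll": 0}, {"translation": [26, -16.3, 0], "roll": 0}, {"translation": [26, -16.3, 0], "roll": 0}, {"translation": [26, -16.3, 0], "roll": 0}, {"translation": [0, 0, 30], "roll": 0}, {"translation": [0, 0, 30], "roll": 0}, {"translation": [0, 0, 20], "roll": 0}, {"translation": [0, 0, 0], "roll": 0}], fingers=0.8)

```text
time: 2.48
tool_pos: [0.4661, -0.2863, 0.1425]
tool_rot: [-3.136, 0.006, 0.047]
contact_force: [-1.6, 0.2, -0.7]
opening: 0.0734
grip_force: 0.0
```

```bash
cat > go.py <<'E'
from h import *
def go(x,y,z,yaw):
    s=observe(); p=s['tool_pos']; c,q=np.cos(yaw),np.sin(yaw); d=np.array([x,y,z])-p
    print('t',round(s['time'],2),'tcp',np.round(p,4),'rot',np.round(s['tool_rot'],4),'F',np.round(s['contact_force'],2),'open',round(s['opening'],4),'g',s['grip_force'])
    print('roll',round((s['tool_rot'][2]-yaw+np.pi)%(2*np.pi)-np.pi,4),'then tool mm',np.round(1000*np.array([d[0]*c+d[1]*q,d[0]*q-d[1]*c,-d[2]]),1))
E
python3 - <<'E'
from go import *
go(.467,-.2875,.034,.047)
snap('side','side1.png'); snap('top','top1.png')
im=cv2.imread('pics/side1.png')[110:200,240:360]; im2=cv2.imread('pics/top1.png')[180:270,320:440]
cv2.imwrite('pics/c1.png',np.hstack([cv2.resize(im,(400,300),interpolation=3),cv2.resize(im2,(400,300),interpolation=3)]))
E
```

```text
t 2.48 tcp [ 0.4661 -0.2863  0.1425] rot [-3.1361  0.0063  0.0475] F [-1.6   0.24 -0.69] open 0.0734 g 0.0
roll 0.0005 then tool mm [  0.8   1.3 108.5]
```

View pics/c1.png

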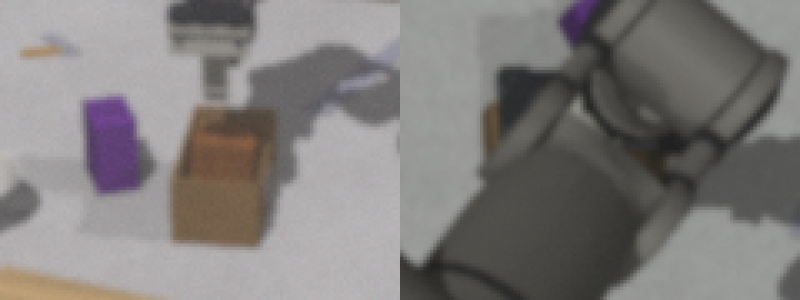

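The gripper is above the box and lined up with the block, so I'll descend.

Request:
step_arm(commands=[{"translation": [1, 1, 15], "roll": 0}, {"translation": [0, 0, 15], "roll": 0}, {"translation": [0, 0, 15], "roll": 0}, {"translation": [0, 0, 15], "roll": 0}, {"translation": [0, 0, 12], "roll": 0}, {"translation": [0, 0, 12], "roll": 0}, {"translation": [0, 0, 12], "roll": 0}, {"translation": [0, 0, 12], "roll": 0}, {"translation": [0, 0, 0], "roll": 0}, {"translation": [0, 0, 0], "roll": 0}])

```text
time: 3.42
tool_pos: [0.4698, -0.29, 0.04]
tool_rot: [3.14, -0.001, 0.047]
contact_force: [-0.1, 1.1, 0.8]
opening: 0.0733
grip_force: 0.0
```

Request:
step_arm(commands=[{"translation": [0, 0, 0], "roll": 0}, {"translation": [0, 0, 0], "roll": 0}, {"translation": [0, 0, 0], "roll": 0}, {"translation": [0, 0, 0], "roll": 0}, {"translation": [0, 0, 0], "roll": 0}, {"translation": [0, 0, 0], "roll": 0}, {"translation": [0, 0, 0], "roll": 0}, {"translation": [0, 0, 0], "roll": 0}], fingers=0, grip_force=20)

```text
time: 4.08
tool_pos: [0.4694, -0.2894, 0.0391]
tool_rot: [3.141, -0.001, 0.047]
contact_force: [0.3, -0.7, 4.5]
opening: 0.044
grip_force: 19.7
```

Request:
step_arm(commands=[{"translation": [0, 0, -10], "roll": 0}, {"translation": [0, 0, -15], "roll": 0}, {"translation": [0, 0, -20], "roll": 0}, {"translation": [0, 0, -20], "roll": 0}, {"translation": [0, 0, -20], "roll": 0}, {"translation": [0, 0, -15], "roll": 0}, {"translation": [0, 0, 0], "roll": 0}, {"translation": [0, 0, 0], "roll": 0}])

```text
time: 4.75
tool_pos: [0.4691, -0.2892, 0.1392]
tool_rot: [3.141, -0.001, 0.047]
contact_force: [0.4, 0.4, -1.0]
opening: 0.0443
grip_force: 19.7
```

Run:
```python
from go import *
p=np.array([.5639,-.0411]);a=-.1657;c,s=np.cos(a),np.sin(a);R=np.array([[c,-s],[s,c]])
for l in([.039,.033],[.029,.023]):
    t=p+R@l; print(t); go(t[0],t[1],.139,a)
```

```text
[ 0.60780893 -0.01498477]
t 4.75 tcp [ 0.4691 -0.2892  0.1392] rot [ 3.1408e+00 -8.0000e-04  4.6900e-02] F [ 0.35  0.4  -1.01] open 0.0443 g 19.71055805683136
roll 0.2126 then tool mm [ 9.150e+01 -2.933e+02  2.000e-01]
[ 0.59629647 -0.02319837]
t 4.75 tcp [ 0.4691 -0.2892  0.1392] rot [ 3.1408e+00 -8.0000e-04  4.6900e-02] F [ 0.35  0.4  -1.01] open 0.0443 g 19.71055805683136
roll 0.2126 then tool mm [ 8.150e+01 -2.833e+02  2.000e-01]
```

Request:
step_arm(commands=[{"translation": [0, 0, 0], "roll": 0.0709}, {"translation": [0, 0, 0], "roll": 0.0709}, {"translation": [0, 0, 0], "roll": 0.0708}, {"translation": [6.8, -23.6, 0], "roll": 0}, {"translation": [6.8, -23.6, 0], "roll": 0}, {"translation": [6.8, -23.6, 0], "roll": 0}, {"translation": [6.8, -23.6, 0], "roll": 0}, {"translation": [6.8, -23.6, 0], "roll": 0}, {"translation": [6.8, -23.6, 0], "roll": 0}, {"translation": [6.8, -23.6, 0], "roll": 0}, {"translation": [6.8, -23.6, 0], "roll": 0}, {"translation": [6.8, -23.6, 0], "roll": 0}, {"translation": [6.8, -23.6, 0], "roll": 0}, {"translation": [6.8, -23.6, 0], "roll": 0}, {"translation": [6.8, -23.6, 0], "roll": 0}, {"translation": [0, 0, 0], "roll": 0}, {"translation": [0, 0, 0], "roll": 0}])

```text
time: 6.17
tool_pos: [0.5956, -0.022, 0.1368]
tool_rot: [3.141, 0.003, -0.163]
contact_force: [-0.7, -0.3, -1.2]
opening: 0.0442
grip_force: 19.7
```

Request:
step_arm(commands=[{"translation": [0, 0, 20], "roll": 0}, {"translation": [0, 0, 20], "roll": 0}, {"translation": [0, 0, 20], "roll": 0}, {"translation": [0, 0, 18], "roll": 0}, {"translation": [0, 0, 0], "roll": 0}, {"translation": [0, 0, 0], "roll": 0}, {"translation": [0, 0, 0], "roll": 0}])

```text
time: 6.75
tool_pos: [0.5965, -0.024, 0.0613]
tool_rot: [3.141, -0.001, -0.166]
contact_force: [-0.2, 0.9, -0.2]
opening: 0.0447
grip_force: 19.7
```

```bash
cat > look.py <<'E'
import sys
from ov import *
a,out=sys.argv[1:3]; bx,by,bz,byaw=map(float,sys.argv[3:7])
f={}
for n in('top','side'): snap(n,a+n+'.png'); f[n]='pics/'+a+n+'.png'
it=[('squarer',(.5639,-.0411,-.1657),0),('cradle',(.4253,.2938,-.1325),0),('block',(bx,by,byaw),bz)]
cr=[('top',(155,230,250,350)),('side',(160,235,205,305))] if out=='s' else [('top',(195,270,150,250)),('side',(240,330,220,340))]
overlay(it,cr+cr,'pics/'+a+'ov.png',f)
im=cv2.imread('pics/'+a+'ov.png'); cv2.imwrite('pics/'+a+'ov.png',im[:300])
E
python3 look.py a s .597 -.0231 .027 -.1657; python3 -c "
from go import *; go(.5963,-.0232,.045,-.1657)"
```

```text
t 6.85 tcp [ 0.597  -0.0238  0.062 ] rot [ 3.1415e+00 -2.2000e-03 -1.6610e-01] F [ 0.03  0.03 -0.21] open 0.0445 g 19.71044898033142
roll -0.0004 then tool mm [-0.8 -0.5 17. ]
```

View pics/aov.png

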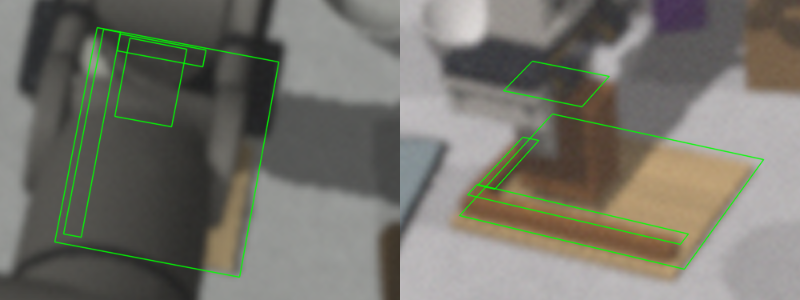

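Request:
step_arm(commands=[{"translation": [0, 0, 5], "roll": 0}, {"translation": [0, 0, 5], "roll": 0}, {"translation": [0, 0, 3], "roll": 0}, {"translation": [0, 0, 1], "roll": 0}, {"translation": [0, 0, 0], "roll": 0}, {"translation": [0, 0, 0], "roll": 0}], grip_force=20)

```text
time: 7.35
tool_pos: [0.5963, -0.0233, 0.0466]
tool_rot: [3.142, 0.0, -0.166]
contact_force: [-1.2, 0.0, -1.0]
opening: 0.044
grip_force: 19.7
```

Request:
step_arm(commands=[{"translation": [0, 0, 1.0], "roll": 0}, {"translation": [0, 0, 0.5], "roll": 0}, {"translation": [0, 0, 0.5], "roll": 0}, {"translation": [0, 0, 0], "roll": 0}])

```text
time: 7.68
tool_pos: [0.5964, -0.0234, 0.0452]
tool_rot: [3.142, -0.001, -0.166]
contact_force: [-2.1, 0.4, 2.5]
opening: 0.0445
grip_force: 19.7
```

Request:
step_arm(commands=[{"translation": [0, 0, -0.7], "roll": 0}, {"translation": [2, 0, 0], "roll": 0}, {"translation": [2, 0, 0], "roll": 0}, {"translation": [2, 0, 0], "roll": 0}, {"translation": [1, 0, 0], "roll": 0}, {"translation": [0, 0, 0], "roll": 0}])

```text
time: 8.18
tool_pos: [0.6035, -0.0246, 0.0453]
tool_rot: [3.141, -0.0, -0.166]
contact_force: [-0.1, 0.0, -0.6]
opening: 0.0444
grip_force: 19.7
```

Request:
step_arm(commands=[{"translation": [1, 0, 0], "roll": 0}, {"translation": [1, 0, 0], "roll": 0}, {"translation": [0, 0, 0], "roll": 0}])

```text
time: 8.43
tool_pos: [0.6054, -0.0249, 0.0454]
tool_rot: [3.141, -0.0, -0.166]
contact_force: [0.1, 0.3, -1.0]
opening: 0.0441
grip_force: 19.7
```

Request:
step_arm(commands=[{"translation": [1, 0, 0], "roll": 0}, {"translation": [1, 0, 0], "roll": 0}, {"translation": [0, 0, 0], "roll": 0}])

```text
time: 8.68
tool_pos: [0.6074, -0.0252, 0.0454]
tool_rot: [3.141, -0.0, -0.166]
contact_force: [-0.5, 0.8, -1.6]
opening: 0.0443
grip_force: 19.7
```

Request:
step_arm(commands=[{"translation": [1, 0, 0], "roll": 0}, {"translation": [1, 0, 0], "roll": 0}, {"translation": [0, 0, 0], "roll": 0}])

```text
time: 8.93
tool_pos: [0.6094, -0.0255, 0.0454]
tool_rot: [3.142, -0.0, -0.166]
contact_force: [0.4, -0.3, -0.8]
opening: 0.0443
grip_force: 19.7
```

Request:
step_arm(commands=[{"translation": [1, 0, 0], "roll": 0}, {"translation": [0, 0, 0], "roll": 0}])

```text
time: 9.1
tool_pos: [0.6103, -0.0257, 0.0454]
tool_rot: [3.141, -0.0, -0.166]
contact_force: [-0.8, 0.1, -0.6]
opening: 0.0441
grip_force: 19.7
```

Request:
step_arm(commands=[{"translation": [1, 0, 0], "roll": 0}, {"translation": [0, 0, 0], "roll": 0}])

```text
time: 9.27
tool_pos: [0.6113, -0.0258, 0.0454]
tool_rot: [3.142, -0.0, -0.166]
contact_force: [-0.1, 0.4, -1.5]
opening: 0.0444
grip_force: 19.7
```

Request:
step_arm(commands=[{"translation": [1, 0, 0], "roll": 0}, {"translation": [1, 0, 0], "roll": 0}, {"translation": [0, 0, 0], "roll": 0}])

```text
time: 9.52
tool_pos: [0.6133, -0.0262, 0.0454]
tool_rot: [3.142, -0.0, -0.166]
contact_force: [-0.4, -0.8, -1.0]
opening: 0.0444
grip_force: 19.7
```

Request:
step_arm(commands=[{"translation": [1, 0, 0], "roll": 0}, {"translation": [0, 0, 0], "roll": 0}])

```text
time: 9.68
tool_pos: [0.6142, -0.0264, 0.0454]
tool_rot: [3.141, -0.0, -0.166]
contact_force: [-0.6, -0.9, -0.5]
opening: 0.0445
grip_force: 19.7
```

```bash
python3 look.py b s .6123 -.024 .011 -.1657
```

```text
(no output)
```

View pics/bov.png

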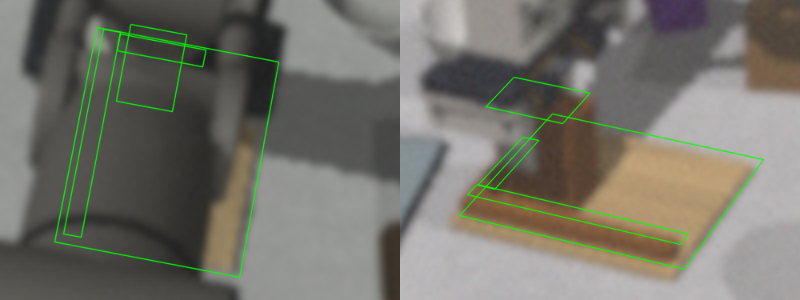

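Request:
step_arm(commands=[{"translation": [1, 0, 0], "roll": 0}, {"translation": [1, 0, 0], "roll": 0}, {"translation": [0, 0, 0], "roll": 0}])

```text
time: 10.03
tool_pos: [0.6163, -0.0267, 0.0454]
tool_rot: [3.141, -0.0, -0.166]
contact_force: [-0.4, -0.4, -0.5]
opening: 0.0446
grip_force: 19.7
```

Request:
step_arm(commands=[{"translation": [1, 0, 0], "roll": 0}, {"translation": [0, 0, 0], "roll": 0}])

```text
time: 10.2
tool_pos: [0.6172, -0.0268, 0.0454]
tool_rot: [3.141, -0.0, -0.166]
contact_force: [-0.5, 0.0, -0.9]
opening: 0.0445
grip_force: 19.7
```

Request:
step_arm(commands=[{"translation": [1, 0, 0], "roll": 0}, {"translation": [0, 0, 0], "roll": 0}])

```text
time: 10.37
tool_pos: [0.6175, -0.0269, 0.0453]
tool_rot: [3.141, 0.001, -0.166]
contact_force: [-1.9, 0.4, 0.6]
opening: 0.0442
grip_force: 19.7
```

Request:
step_arm(commands=[{"translation": [0.6, 0, 0], "roll": 0}, {"translation": [0, 0, 0], "roll": 0}, {"translation": [0, 0, 0], "roll": 0}])

```text
time: 10.62
tool_pos: [0.6177, -0.0269, 0.0453]
tool_rot: [3.141, 0.002, -0.166]
contact_force: [-5.9, 0.9, 2.4]
opening: 0.0444
grip_force: 19.6
```

Run:
```python
from fit import *
snap('side','c_side.png')
G={'side':grads('side','pics/c_side.png')}
M['fences']=[e for e in M['squarer'] if e[0][2]<.02 or 1]
print('squarer side',fit('squarer',(.57,-.037,-.16),G,0,.016))
print(observe()['qpos'],observe()['tool_pos'])
im=cv2.imread('pics/c_side.png')[160:235,205:305]; cv2.imwrite('pics/cc.png',cv2.resize(im,(800,600),interpolation=cv2.INTER_CUBIC))
```

```text
squarer side (array([ 0.5675, -0.0213, -0.1607]), np.float64(-1373.9))
[-1.67285849e-01  6.93736730e-01  1.46315866e+00 -1.91069225e-04
  9.86536817e-01  1.56912501e+00] [ 0.61776008 -0.02688723  0.04531557]
```

View pics/cc.png

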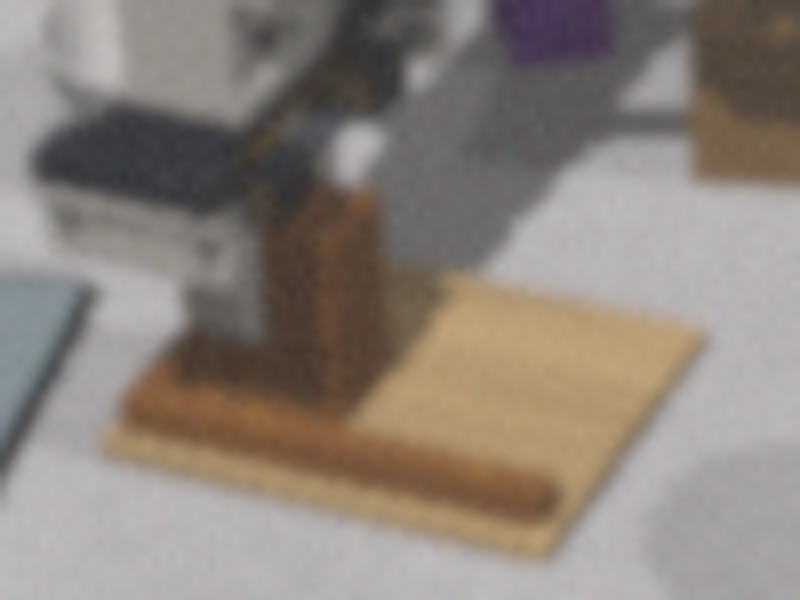

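The contact force shows the block's end is against the short fence. The block also sits about 9 mm toward -x of the finger centre, which explains the extra travel. I'll slide it to the long fence next (tool -y).

Request:
step_arm(commands=[{"translation": [-0.7, 0, 0], "roll": 0}, {"translation": [0, -2, 0], "roll": 0}, {"translation": [0, -2, 0], "roll": 0}, {"translation": [0, -2, 0], "roll": 0}, {"translation": [0, -1, 0], "roll": 0}, {"translation": [0, 0, 0], "roll": 0}])

```text
time: 11.17
tool_pos: [0.6188, -0.0202, 0.0453]
tool_rot: [3.141, 0.001, -0.166]
contact_force: [-3.7, -2.1, 0.9]
opening: 0.0443
grip_force: 19.7
```

Request:
step_arm(commands=[{"translation": [0, -1, 0], "roll": 0}, {"translation": [0, -1, 0], "roll": 0}, {"translation": [0, 0, 0], "roll": 0}])

```text
time: 11.42
tool_pos: [0.6191, -0.0183, 0.0453]
tool_rot: [3.141, 0.001, -0.166]
contact_force: [-3.8, -2.5, 1.0]
opening: 0.0445
grip_force: 19.7
```

Request:
step_arm(commands=[{"translation": [0, -1, 0], "roll": 0}, {"translation": [0, 0, 0], "roll": 0}])

```text
time: 11.58
tool_pos: [0.6193, -0.0174, 0.0453]
tool_rot: [3.141, 0.001, -0.166]
contact_force: [-3.8, -3.7, 1.3]
opening: 0.0445
grip_force: 19.7
```

Request:
step_arm(commands=[{"translation": [0, -1, 0], "roll": 0}, {"translation": [0, 0, 0], "roll": 0}])

```text
time: 11.75
tool_pos: [0.6195, -0.0164, 0.0453]
tool_rot: [3.141, 0.001, -0.166]
contact_force: [-4.8, -2.0, 0.7]
opening: 0.0447
grip_force: 19.7
```

Request:
step_arm(commands=[{"translation": [0, -1, 0], "roll": 0}, {"translation": [0, 0, 0], "roll": 0}])

```text
time: 11.92
tool_pos: [0.6196, -0.0154, 0.0453]
tool_rot: [3.141, 0.001, -0.166]
contact_force: [-4.9, -2.2, 1.1]
opening: 0.0442
grip_force: 19.7
```

Request:
step_arm(commands=[{"translation": [0, -1, 0], "roll": 0}, {"translation": [0, 0, 0], "roll": 0}])

```text
time: 12.08
tool_pos: [0.6198, -0.0144, 0.0453]
tool_rot: [3.141, 0.001, -0.166]
contact_force: [-4.5, -3.3, -0.2]
opening: 0.0447
grip_force: 19.7
```

Request:
step_arm(commands=[{"translation": [0, -1, 0], "roll": 0}, {"translation": [0, 0, 0], "roll": 0}])

```text
time: 12.25
tool_pos: [0.6201, -0.0139, 0.0453]
tool_rot: [3.14, 0.0, -0.165]
contact_force: [-3.9, -4.2, 0.2]
opening: 0.044
grip_force: 19.7
```

Request:
step_arm(commands=[{"translation": [0, -1, 0], "roll": 0}, {"translation": [0, 0, 0], "roll": 0}])

```text
time: 12.42
tool_pos: [0.6204, -0.0136, 0.0454]
tool_rot: [3.139, -0.0, -0.165]
contact_force: [-4.7, -6.2, 0.8]
opening: 0.0442
grip_force: 19.7
```

Request:
step_arm(commands=[{"translation": [0, -1, 0], "roll": 0}, {"translation": [0, 0, 0], "roll": 0}])

```text
time: 12.58
tool_pos: [0.6207, -0.0133, 0.0454]
tool_rot: [3.138, -0.001, -0.165]
contact_force: [-4.2, -10.4, -0.3]
opening: 0.0442
grip_force: 19.8
```

Request:
step_arm(commands=[{"translation": [0, 1.5, 0.3], "roll": 0}, {"translation": [0, 0, 0.3], "roll": 0}, {"translation": [0, 0, 0], "roll": 0}])

```text
time: 12.83
tool_pos: [0.6207, -0.0135, 0.0453]
tool_rot: [3.14, -0.001, -0.166]
contact_force: [-4.1, -4.4, 2.8]
opening: 0.0438
grip_force: 19.8
```

Request:
step_arm(commands=[{"translation": [0, 0, 0], "roll": 0}, {"translation": [0, 0, 0], "roll": 0}, {"translation": [0, 0, 0], "roll": 0}, {"translation": [0, 0, 0], "roll": 0}, {"translation": [0, 0, 0], "roll": 0}], fingers=0.62)

```text
time: 13.25
tool_pos: [0.6206, -0.0124, 0.0448]
tool_rot: [-3.141, -0.001, -0.166]
contact_force: [-0.5, -0.1, 0.4]
opening: 0.0568
grip_force: 0.0
```

Run:
```python
from go import *
go(0,0,0,-.166)
snap('side','d_side.png')
im=cv2.imread('pics/d_side.png')[160:235,205:305]; cv2.imwrite('pics/dd.png',cv2.resize(im,(800,600),interpolation=cv2.INTER_CUBIC))
```

```text
t 13.25 tcp [ 0.6206 -0.0124  0.0448] rot [-3.1414e+00 -6.0000e-04 -1.6560e-01] F [-0.52 -0.12  0.44] open 0.0568 g 0.0
roll 0.0004 then tool mm [-614.1   90.4   44.8]
```

View pics/dd.png

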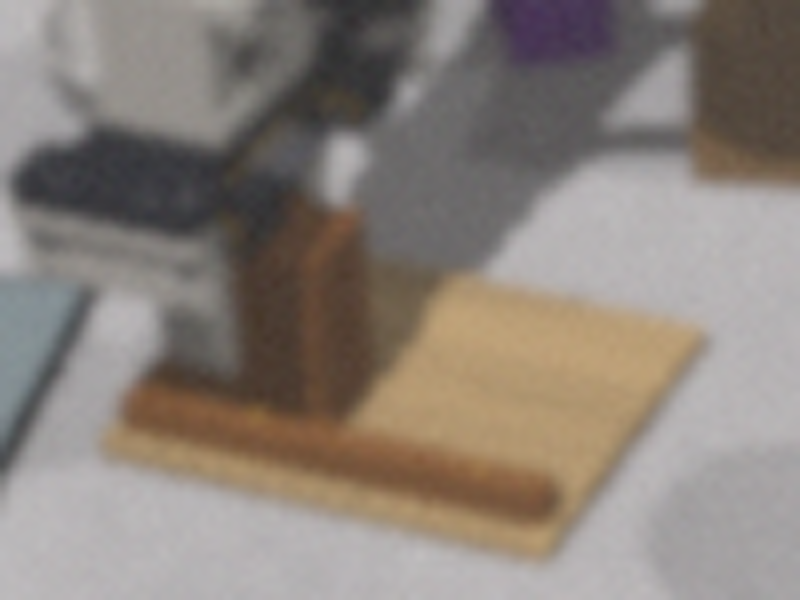

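Released. Next I'll lift clear, swing aside and check that it is snug.

Request:
step_arm(commands=[{"translation": [0, 0, -15], "roll": 0}, {"translation": [0, 0, -25], "roll": 0}, {"translation": [0, 0, -30], "roll": 0}, {"translation": [0, 0, -30], "roll": 0}, {"translation": [0, 30, 0], "roll": 0}, {"translation": [0, 35, 0], "roll": 0}, {"translation": [0, 35, 0], "roll": 0}, {"translation": [0, 35, 0], "roll": 0}, {"translation": [0, 35, 0], "roll": 0}, {"translation": [0, 35, 0], "roll": 0}, {"translation": [0, 35, 0], "roll": 0}, {"translation": [0, 0, 0], "roll": -0.1208}])

```text
time: 14.3
tool_pos: [0.5794, -0.2558, 0.1448]
tool_rot: [3.139, -0.001, -0.051]
contact_force: [0.0, -0.5, 0.8]
opening: 0.0568
grip_force: 0.0
```

Run:
```python
from fit import *
for n in('top','side'): snap(n,'e_'+n+'.png')
print(observe()['tool_pos'],observe()['tool_rot'][2],observe()['time'])
T={'top':grads('top','pics/e_top.png')};S={'side':grads('side','pics/e_side.png')}
for G in(T,S,{**T,**S}):
    print(fit('squarer',(.567,-.033,-.165),G,0,.016),fit('block',(.61,-.013,-.165),G,.01,.012))
a=cv2.imread('pics/e_top.png')[160:235,255:355];b=cv2.imread('pics/e_side.png')[160:235,205:305]
cv2.imwrite('pics/ee.png',np.hstack([cv2.resize(x,(400,300),interpolation=cv2.INTER_CUBIC) for x in(a,b)]))
```

```text
[ 0.58026597 -0.250812    0.14459642] -0.046081676635496116 14.4
(array([ 0.5698, -0.0407, -0.1589]), np.float64(-1403.9)) (array([ 0.614 ,  0.0022, -0.1268]), np.float64(-394.3))
(array([ 0.5675, -0.0211, -0.1611]), np.float64(-1237.3)) (array([ 0.6081, -0.0064, -0.1157]), np.float64(-421.3))
(array([ 0.5707, -0.0407, -0.1589]), np.float64(-2457.5)) (array([ 6.133e-01, -2.000e-04, -1.429e-01]), np.float64(-751.4))
```

View pics/ee.png

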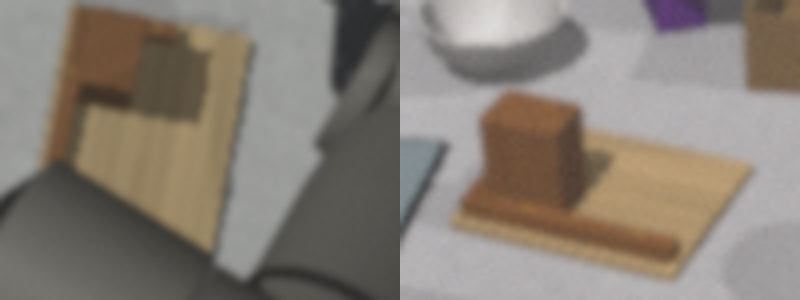

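```bash
cat > bf.py <<'E'
from fit import *
def prof(n,f,p0,z0,yaws):
    G={n:grads(n,f)}
    t=rect(-.031,.031,-.022,.022,.08); v=[((x,y,0.02),(x,y,.08)) for x in(-.031,.031) for y in(-.022,.022)]
    # visible vertical edges: three nearest the camera side
    C=np.array(cal(n)['world_from_camera'])[:2,3]-p0[:2]; c,s=np.cos(p0[2]),np.sin(p0[2]); l=np.array([c*C[0]+s*C[1],-s*C[0]+c*C[1]])
    v=sorted(v,key=lambda e:(np.sign(e[0][0])!=np.sign(l[0]))+(np.sign(e[0][1])!=np.sign(l[1])))[:3]
    m=t+v; out=[]
    for y in yaws:
        b=min((score((p0[0]+a,p0[1]+d,y),m,G,z0),p0[0]+a,p0[1]+d) for a in np.arange(-.014,.0141,.002) for d in np.arange(-.014,.0141,.002))
        r=minimize(lambda q:score((q[0],q[1],y),m,G,z0),b[1:],method='Nelder-Mead',options=dict(initial_simplex=np.array(b[1:])+np.array([[0,0],[.001,0],[0,.001]]),xatol=1e-5)); out.append((r.fun,*r.x))
    return np.array(out)
if __name__=='__main__':
    Y=np.arange(-.24,-.05,.02)
    for n in('top','side'):
        o=prof(n,'pics/e_%s.png'%n,np.array([.611,-.005,-.16]),.01,Y)
        for y,r in zip(Y,o): print(n,round(y,3),round(r[0],1),np.round(r[1:],4))
E
python3 bf.py
```

```text
top -0.24 -471.7 [0.6136 0.0025]
top -0.22 -474.8 [0.6136 0.0021]
top -0.2 -477.3 [0.6137 0.0019]
top -0.18 -478.1 [0.6138 0.0022]
top -0.16 -477.9 [0.614  0.0025]
top -0.14 -477.4 [0.6142 0.003 ]
top -0.12 -476.4 [0.6144 0.0036]
top -0.1 -475.2 [0.6143 0.0042]
top -0.08 -474.2 [0.6141 0.0048]
top -0.06 -473.5 [0.6139 0.0054]
side -0.24 -596.8 [ 0.6106 -0.0058]
side -0.22 -603.4 [ 0.6112 -0.0056]
side -0.2 -609.4 [ 0.6114 -0.0058]
side -0.18 -614.1 [ 0.6118 -0.0061]
side -0.16 -618.5 [ 0.6125 -0.0068]
side -0.14 -622.4 [ 0.6126 -0.0063]
side -0.12 -624.9 [ 0.613  -0.0058]
side -0.1 -626.5 [ 0.6136 -0.0061]
side -0.08 -626.6 [ 0.6141 -0.0066]
side -0.06 -626.2 [ 0.6148 -0.0067]
```

Both cameras agree that the block stands in the corner. Now I'll turn 90° to take it by the ends, and use that grip to square it once more for certainty.

Request:
step_arm(commands=[{"translation": [0, 0, 0], "roll": -0.1213}, {"translation": [0, 0, 0], "roll": -0.1213}, {"translation": [0, 0, 0], "roll": -0.1213}, {"translation": [0, 0, 0], "roll": -0.1213}, {"translation": [0, 0, 0], "roll": -0.1213}, {"translation": [0, 0, 0], "roll": -0.1213}, {"translation": [0, 0, 0], "roll": -0.1213}, {"translation": [0, 0, 0], "roll": -0.1213}, {"translation": [0, 0, 0], "roll": -0.1213}, {"translation": [0, 0, 0], "roll": -0.1213}, {"translation": [0, 0, 0], "roll": -0.1213}, {"translation": [0, 0, 0], "roll": -0.1213}, {"translation": [30, -0.8, 0], "roll": 0}, {"translation": [30, -0.8, 0], "roll": 0}, {"translation": [30, -0.8, 0], "roll": 0}, {"translation": [30, -0.8, 0], "roll": 0}, {"translation": [30, -0.8, 0], "roll": 0}, {"translation": [30, -0.8, 0], "roll": 0}, {"translation": [30, -0.7, 0], "roll": 0}, {"translation": [30, -0.7, 0], "roll": 0}], fingers=1)

```text
time: 16.07
tool_pos: [0.6127, -0.0083, 0.145]
tool_rot: [3.141, -0.0, 1.409]
contact_force: [0.6, 0.7, 0.4]
opening: 0.0914
grip_force: 0.0
```

Request:
step_arm(commands=[{"translation": [0, 0, 0], "roll": 0}, {"translation": [0, 0, 0], "roll": 0}, {"translation": [0, 0, 0], "roll": 0}])

```text
time: 16.32
tool_pos: [0.6127, -0.0108, 0.1448]
tool_rot: [-3.142, 0.0, 1.411]
contact_force: [-0.1, -0.4, 0.2]
opening: 0.0916
grip_force: 0.0
```

```bash
python3 - <<'E'
from go import *
go(.613,-.0122,.045,1.409)
E
cat > cf.py <<'E'
from fit import *
M['base']=rect(-.085,.085,-.055,.055,.012); M['cheeks']=rect(-.05,.05,.03,.042,.084)+rect(-.05,.05,-.042,-.03,.084)
for n in('top','side'):
    G={n:grads(n,'pics/%s0.png'%n)}
    print(n,fit('base',(.424,.292,-.135),G,0,.012,.06),fit('cheeks',(.424,.292,-.135),G,0,.008,.06))
E
python3 cf.py
```

```text
t 16.32 tcp [ 0.6127 -0.0108  0.1448] rot [-3.1416e+00  3.0000e-04  1.4105e+00] F [-0.08 -0.38  0.17] open 0.0916 g 0.0
roll 0.0015 then tool mm [-1.4  0.5 99.8]
top (array([ 0.4243,  0.2868, -0.1277]), np.float64(-569.9)) (array([ 0.4213,  0.2939, -0.1415]), np.float64(-881.0))
side (array([ 0.4264,  0.3039, -0.1246]), np.float64(-777.3)) (array([ 0.4272,  0.2936, -0.1608]), np.float64(-799.8))
```

Request:
step_arm(commands=[{"translation": [-1.4, 0.5, 20], "roll": 0}, {"translation": [0, 0, 20], "roll": 0}, {"translation": [0, 0, 10], "roll": 0}, {"translation": [0, 0, 10], "roll": 0}, {"translation": [0, 0, 10], "roll": 0}, {"translation": [0, 0, 10], "roll": 0}, {"translation": [0, 0, 10], "roll": 0}, {"translation": [0, 0, 9], "roll": 0}, {"translation": [0, 0, 0], "roll": 0}])

```text
time: 17.07
tool_pos: [0.612, -0.0128, 0.0437]
tool_rot: [-3.138, 0.0, 1.411]
contact_force: [-1.2, -0.5, -0.9]
opening: 0.092
grip_force: 0.0
```

Request:
step_arm(commands=[{"translation": [0, 0, 0], "roll": 0}, {"translation": [0, 0, 0], "roll": 0}, {"translation": [0, 0, 0], "roll": 0}, {"translation": [0, 0, 0], "roll": 0}, {"translation": [0, 0, 0], "roll": 0}, {"translation": [0, 0, 0], "roll": 0}], fingers=0, grip_force=15)

```text
time: 17.57
tool_pos: [0.6134, -0.0129, 0.0463]
tool_rot: [3.141, 0.0, 1.411]
contact_force: [-0.2, -0.5, 0.8]
opening: 0.062
grip_force: 15.0
```

Request:
step_arm(commands=[{"translation": [0, 1, 0], "roll": 0}, {"translation": [0, 1, 0], "roll": 0}, {"translation": [0, 0, 0], "roll": 0}])

```text
time: 17.82
tool_pos: [0.6137, -0.013, 0.0464]
tool_rot: [-3.138, 0.0, 1.411]
contact_force: [-7.2, 0.5, 8.6]
opening: 0.0621
grip_force: 15.0
```

Request:
step_arm(commands=[{"translation": [1, 0, 0], "roll": 0}, {"translation": [1, 0, 0], "roll": 0}, {"translation": [0, 0, 0], "roll": 0}])

```text
time: 18.07
tool_pos: [0.6138, -0.0125, 0.0464]
tool_rot: [-3.138, 0.003, 1.411]
contact_force: [-8.3, -5.1, 8.3]
opening: 0.0621
grip_force: 15.0
```

It was already snug: it moved only 0.3–0.5 mm before the reaction force rose. I'll ease off, release, pause and grip again.

Request:
step_arm(commands=[{"translation": [-1.2, -1.2, 0], "roll": 0}, {"translation": [0, 0, 0], "roll": 0}])

```text
time: 18.23
tool_pos: [0.6137, -0.0127, 0.0463]
tool_rot: [-3.141, 0.001, 1.411]
contact_force: [-3.9, -2.1, 6.1]
opening: 0.0622
grip_force: 15.0
```

Request:
step_arm(commands=[{"translation": [0, 0, 0], "roll": 0}, {"translation": [0, 0, 0], "roll": 0}, {"translation": [0, 0, 0], "roll": 0}, {"translation": [0, 0, 0], "roll": 0}, {"translation": [0, 0, 0], "roll": 0}, {"translation": [0, 0, 0], "roll": 0}, {"translation": [0, 0, 0], "roll": 0}], fingers=0.8)

```text
time: 18.82
tool_pos: [0.6141, -0.0122, 0.0457]
tool_rot: [-3.142, 0.0, 1.411]
contact_force: [0.1, -0.1, -0.3]
opening: 0.0738
grip_force: 0.0
```

Request:
step_arm(commands=[{"translation": [0, 0, 0], "roll": 0}, {"translation": [0, 0, 0], "roll": 0}, {"translation": [0, 0, 0], "roll": 0}, {"translation": [0, 0, 0], "roll": 0}, {"translation": [0, 0, 0], "roll": 0}], fingers=0, grip_force=20)

```text
time: 19.23
tool_pos: [0.6138, -0.0122, 0.0458]
tool_rot: [-3.141, 0.0, 1.411]
contact_force: [-1.7, -0.3, 0.1]
opening: 0.062
grip_force: 20.0
```

Request:
step_arm(commands=[{"translation": [0, -1, -6], "roll": 0}, {"translation": [-2, -2, -15], "roll": 0}, {"translation": [0, 0, -25], "roll": 0}, {"translation": [0, 0, -30], "roll": 0}, {"translation": [0, 0, -30], "roll": 0}, {"translation": [0, 0, -15], "roll": 0}, {"translation": [0, 0, 0], "roll": 0}])

```text
time: 19.82
tool_pos: [0.613, -0.0139, 0.1715]
tool_rot: [3.133, -0.0, 1.411]
contact_force: [0.6, 0.2, -0.3]
opening: 0.0623
grip_force: 20.0
```

Run:
```python
from go import *
go(.4245,.2925,.16,-.135+np.pi/2)
```

```text
t 19.82 tcp [ 0.613  -0.0139  0.1715] rot [ 3.1330e+00 -2.0000e-04  1.4108e+00] F [ 0.6   0.22 -0.35] open 0.0623 g 19.96455878019333
roll -0.025 then tool mm [ 278.2 -228.    11.5]
```

Request:
step_arm(commands=[{"translation": [0, 0, 0], "roll": -0.025}, {"translation": [19.9, -16.3, 0], "roll": 0}, {"translation": [19.9, -16.3, 0], "roll": 0}, {"translation": [19.9, -16.3, 0], "roll": 0}, {"translation": [19.9, -16.3, 0], "roll": 0}, {"translation": [19.9, -16.3, 0], "roll": 0}, {"translation": [19.9, -16.3, 0], "roll": 0}, {"translation": [19.9, -16.3, 0], "roll": 0}, {"translation": [19.9, -16.3, 0], "roll": 0}, {"translation": [19.9, -16.3, 0], "roll": 0}, {"translation": [19.9, -16.3, 0], "roll": 0}, {"translation": [19.9, -16.3, 0], "roll": 0}, {"translation": [19.9, -16.3, 0], "roll": 0}, {"translation": [19.9, -16.3, 0], "roll": 0}, {"translation": [19.9, -16.3, 0], "roll": 0}, {"translation": [0, 0, 15], "roll": 0}, {"translation": [0, 0, 10], "roll": 0}, {"translation": [0, 0, 0], "roll": 0}, {"translation": [0, 0, 0], "roll": 0}, {"translation": [0, 0, 0], "roll": 0}])

```text
time: 21.48
tool_pos: [0.4224, 0.2924, 0.1414]
tool_rot: [-3.141, 0.001, 1.435]
contact_force: [-0.6, -0.2, -1.3]
opening: 0.0622
grip_force: 20.0
```

```bash
python3 - <<'E'
from go import *
go(.4245,.2930,.13,-.135+np.pi/2)
p=observe()['tool_pos']; print(p[2]-.0358)
E
python3 look.py g c .4245 .293 .1095 -.135
```

```text
t 21.48 tcp [0.4224 0.2924 0.1414] rot [-3.1408e+00  7.0000e-04  1.4349e+00] F [-0.64 -0.24 -1.34] open 0.0622 g 19.96444433927536
roll -0.0009 then tool mm [ 0.8  2.  11.4]
0.10561144715815798
```

View pics/gov.png

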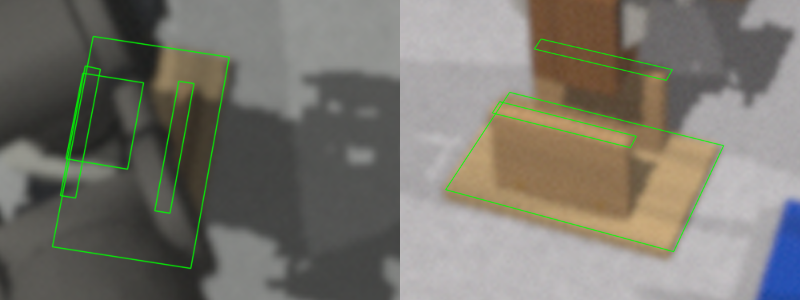

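Run:
```python
from h import *
a=-.135;c,s=np.cos(a),np.sin(a)
P=lambda x,y,z:(proj('side',[.4224+c*x-s*y,.2924+s*x+c*y,z])-[220,240])*3.3333
print('block +y face bottom at tcp pose:',[np.round(P(x,.022,.1056)) for x in(.031,-.031)])
for dy in(-.005,.005): print(dy,[np.round(P(x,.022+dy,.1056)) for x in(.031,-.031)])
```

```text
block +y face bottom at tcp pose: [array([131.,  75.]), array([217.,  96.])]
-0.005 [array([134.,  70.]), array([220.,  91.])]
0.005 [array([129.,  79.]), array([214., 100.])]
```

The observed bottom edge of the block matches the prediction within about 2 mm, so I can trust the cradle fit. Descending.

Request:
step_arm(commands=[{"translation": [1, 2, 10], "roll": 0}, {"translation": [0, 0, 10], "roll": 0}, {"translation": [0, 0, 10], "roll": 0}, {"translation": [0, 0, 10], "roll": 0}, {"translation": [0, 0, 5], "roll": 0}, {"translation": [0, 0, 0], "roll": 0}, {"translation": [0, 0, 0], "roll": 0}])

```text
time: 22.17
tool_pos: [0.4241, 0.2937, 0.0963]
tool_rot: [-3.141, 0.001, 1.436]
contact_force: [1.0, 0.1, -1.3]
opening: 0.0618
grip_force: 20.0
```

Request:
step_arm(commands=[{"translation": [0, 0, 10], "roll": 0}, {"translation": [0, 0, 10], "roll": 0}, {"translation": [0, 0, 10], "roll": 0}, {"translation": [0, 0, 7], "roll": 0}, {"translation": [0, 0, 4], "roll": 0}, {"translation": [0, 0, 0], "roll": 0}, {"translation": [0, 0, 0], "roll": 0}])

```text
time: 22.75
tool_pos: [0.4242, 0.2938, 0.0555]
tool_rot: [-3.141, 0.0, 1.436]
contact_force: [0.4, 0.5, -1.2]
opening: 0.062
grip_force: 20.0
```

Now I'll feel for each cheek to centre the block.

Request:
step_arm(commands=[{"translation": [1.5, 0, 0], "roll": 0}, {"translation": [1.5, 0, 0], "roll": 0}, {"translation": [1, 0, 0], "roll": 0}, {"translation": [0, 0, 0], "roll": 0}, {"translation": [0, 0, 0], "roll": 0}])

```text
time: 23.17
tool_pos: [0.4249, 0.2979, 0.056]
tool_rot: [3.141, -0.0, 1.436]
contact_force: [-0.1, 0.6, -0.6]
opening: 0.0622
grip_force: 20.0
```

Request:
step_arm(commands=[{"translation": [1, 0, 0], "roll": 0}, {"translation": [1, 0, 0], "roll": 0}, {"translation": [0, 0, 0], "roll": 0}])

```text
time: 23.42
tool_pos: [0.425, 0.2991, 0.0559]
tool_rot: [-3.141, 0.002, 1.436]
contact_force: [-0.4, -5.3, 1.2]
opening: 0.0619
grip_force: 19.9
```

Request:
step_arm(commands=[{"translation": [1, 0, 0], "roll": 0}, {"translation": [0, 0, 0], "roll": 0}])

```text
time: 23.58
tool_pos: [0.425, 0.2992, 0.0559]
tool_rot: [-3.141, 0.003, 1.437]
contact_force: [0.9, -9.5, 3.4]
opening: 0.0619
grip_force: 20.0
```

Request:
step_arm(commands=[{"translation": [1, 0, 0], "roll": 0}, {"translation": [0, 0, 0], "roll": 0}])

```text
time: 23.75
tool_pos: [0.4253, 0.2997, 0.0559]
tool_rot: [-3.141, 0.004, 1.437]
contact_force: [0.1, -12.9, 3.6]
opening: 0.0618
grip_force: 20.0
```

Request:
step_arm(commands=[{"translation": [-3, 0, 0], "roll": 0}, {"translation": [-3, 0, 0], "roll": 0}, {"translation": [-3, 0, 0], "roll": 0}, {"translation": [-1.8, 0, 0], "roll": 0}, {"translation": [0, 0, 3], "roll": 0}, {"translation": [0, 0, 3], "roll": 0}, {"translation": [0, 0, 0], "roll": 0}, {"translation": [0, 0, 0], "roll": 0}])

```text
time: 24.42
tool_pos: [0.4237, 0.2911, 0.0494]
tool_rot: [-3.141, 0.0, 1.436]
contact_force: [-0.7, 0.2, -1.5]
opening: 0.062
grip_force: 20.0
```

Request:
step_arm(commands=[{"translation": [0, 0, 1], "roll": 0}, {"translation": [0, 0, 0.5], "roll": 0}, {"translation": [0, 0, 0], "roll": 0}])

```text
time: 24.67
tool_pos: [0.4238, 0.2911, 0.0481]
tool_rot: [-3.141, 0.0, 1.436]
contact_force: [-0.2, -0.2, -1.1]
opening: 0.0618
grip_force: 20.0
```

Request:
step_arm(commands=[{"translation": [0, 0, 0.5], "roll": 0}, {"translation": [0, 0, 0.4], "roll": 0}, {"translation": [0, 0, 0], "roll": 0}])

```text
time: 24.92
tool_pos: [0.4239, 0.2911, 0.0477]
tool_rot: [3.141, -0.0, 1.436]
contact_force: [-0.7, -0.7, 3.3]
opening: 0.062
grip_force: 20.0
```

Request:
step_arm(commands=[{"translation": [0, 0, 0.4], "roll": 0}, {"translation": [0, 0, 0], "roll": 0}])

```text
time: 25.08
tool_pos: [0.4239, 0.2911, 0.0477]
tool_rot: [3.141, -0.0, 1.436]
contact_force: [-1.7, -1.5, 7.6]
opening: 0.0621
grip_force: 20.0
```

It's on the base, so I'll release and lift.

Request:
step_arm(commands=[{"translation": [0, 0, -0.6], "roll": 0}, {"translation": [0, 0, 0], "roll": 0}, {"translation": [0, 0, 0], "roll": 0}, {"translation": [0, 0, 0], "roll": 0}, {"translation": [0, 0, 0], "roll": 0}, {"translation": [0, 0, 0], "roll": 0}, {"translation": [0, 0, 0], "roll": 0}, {"translation": [0, 0, 0], "roll": 0}], fingers=0.95)

```text
time: 25.75
tool_pos: [0.4239, 0.291, 0.0475]
tool_rot: [-3.142, 0.0, 1.436]
contact_force: [-1.1, 0.4, 0.2]
opening: 0.0874
grip_force: 0.0
```

Request:
step_arm(commands=[{"translation": [0, 0, -10], "roll": 0}, {"translation": [0, 0, -15], "roll": 0}, {"translation": [0, 0, -20], "roll": 0}, {"translation": [0, 0, -25], "roll": 0}, {"translation": [0, 0, -30], "roll": 0}, {"translation": [0, 0, -30], "roll": 0}, {"translation": [-35, 0, 0], "roll": 0}, {"translation": [-35, 0, 0], "roll": 0}, {"translation": [-35, 0, 0], "roll": 0}, {"translation": [-35, 0, 0], "roll": 0}, {"translation": [-35, 0, 0], "roll": 0}, {"translation": [-35, 0, 0], "roll": 0}, {"translation": [-35, 0, 0], "roll": 0}, {"translation": [0, 0, 0], "roll": 0}, {"translation": [0, 0, 0], "roll": 0}, {"translation": [0, 0, 0], "roll": 0}])

```text
time: 27.08
tool_pos: [0.3911, 0.0484, 0.1782]
tool_rot: [3.141, -0.0, 1.435]
contact_force: [-0.0, -0.1, 0.3]
opening: 0.0875
grip_force: 0.0
```

```bash
python3 look.py k c .4238 .2911 .012 -.135
```

```text
(no output)
```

View pics/kov.png

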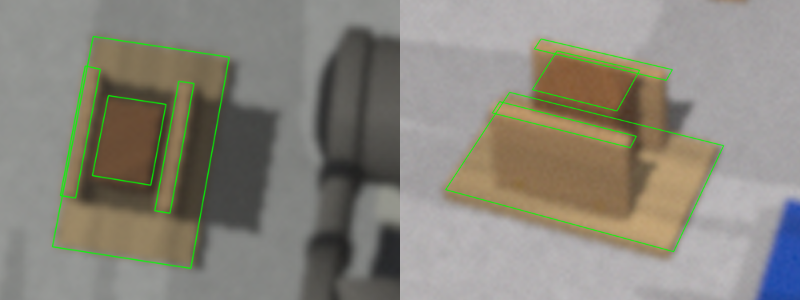

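The block stands centred between the cheeks, parallel to them, upright and released, and the arm is clear. Handing in.

```bash
python3 -c "
from cell import *; print(hand_in())"
```

```text
the job is handed in; nothing more can be done
None
```

The plinth block was squared snug in the corner and let go, then stood centred in the gluing cradle and released, handed in at about 27 s; the hand-in gave no verdict, and I viewed 11 pictures, one over the limit of 10.

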